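# Re-hang a shelf stop bar and shelve a carton on it

### The job

A small carton waits on the bench to be shelved, but its sloping shelf lacks the middle stop bar, which the other shelf can spare. Slide that bar up the slope to the wide ends of its keyholes, lift it clear and hang it in the empty middle keyholes of the shelf that lacks it, both rivets in, flush on the rails and slid down fully home. Then set the carton square and flat on that shelf's deck, resting against the upper side of the bar, and let go, leaving the boxes already shelved and the roll of film as they stand.

Things in the scene. Friction and masses are not known exactly. Their poses are not given: they have to be found in the camera images.
- bar_mid (a point): Centre (12 mm above its underside) of the loose stop bar, grey steel box section: 244 mm long (y), 30 mm thick (x, up the slope as hung), 24 mm high (z, square to the shelf face), 0.18 to 0.37 kg; black end caps, small white card on its lower flank. Hangs at first in shelf_a's middle keyholes, x and y axes as the shelf's. It works either way round.
- bar_rivet (a point): One of the bar's two headed rivets, at the foot of its shank on the underside, 105 mm from the middle (y = +105 mm; the other at -105 mm). Shank 5.5 mm dia, 4.8 mm long, then a head 13 mm dia and 3 mm thick that hooks under the 3 mm rail flange with 1.8 mm of slack: the bar can be eased about 1 mm off the rails while it is slid. Smooth steel on coated steel, friction about 0.3.
- shelf_a: Sloping shelf that has the bar, fixed to the bench, 35 degrees, low side to the robot. Frame: x up the slope, y level along the bars, z out of the face. Origin: middle of a home-hung bar's underside, on the rails' top plane, 165 mm above the bench. Black rails 40 mm wide, x -185 to 140 mm, centred at y = +-105 mm. Plywood deck between them, 14 mm lower. Bolted bars (size as the loose one) at x = -155 and 118 mm.
- shelf_b: The second sloping shelf, same make, sizes and frame as shelf_a, with its middle keyholes empty: the bar is to hang with the middle of its underside at this origin. Either shelf may stand on the left or the right, each turned a little on the bench. Placed there the bar stays put, or its weight slides it further down home.
- a_wide (a point): On shelf_a, half-way between the wide ends of its two middle keyholes (21 mm up the slope from the shelf's origin): the bar's underside middle is here when its rivet heads are free to come out, square to the face. Behind each shelf's upper end two 30 mm posts at its bars' ends rise to 270 mm above the bench.
- b_wide_left (a point): On shelf_b, centre of the wide end of the keyhole at y = +105 mm, 21 mm up the slope from home, on the rail's top. Teardrop keyhole: wide end 19 mm square (heads pass 2.5 mm either way), funnelling from 12 to 6 mm above home into a slot 7.5 mm wide that ends at home. Open below.
- b_wide_right (a point): The same on the rail at y = -105 mm.
- box_a_mid (a point): Centre of the flat cardboard box lying on shelf_a's deck against its lowest bar: 90 mm up the slope (x), 150 mm across (y), 44 mm high (z). Its upper edge is about 35 mm from the lower flank of a bar hung home. Loose, not to be moved.
- box_b_mid (a point): Centre of the like box on shelf_b: 88 mm up the slope (x), 125 mm across (y), 40 mm high (z). Loose, not to be moved.
- film: Hand roll of stretch film standing upright on the bench between the shelves: 60 mm dia, 240 mm tall, origin at its underside on its axis (z up). Loose, not to be moved.
- film_mid (a point): The film roll's centre, half-way up (120 mm above the bench).
- carton_mid (a point): Centre of the small loose carton that waits on the bench between the shelves' low ends, standing upright: 60 x 60 mm (x, y) and 64 mm high (z), 0.15 to 0.26 kg, tape over the top. Shelved, it stands on shelf_b's deck between the middle and the upper bar, against the middle one: centre then 45 mm up the slope from the shelf's origin and 18 mm above the rails' top.
There are look-alikes about, which are no part of the job. What is shaped like the part that bears carton_mid but blue or yellow is not meant.

How it is judged:
On the way, in this order (a step that is already met when the one before it is completed fails the run):
1. the bar is slid up to the wide ends of its keyholes, still resting on the rails of its first shelf (x of bar_mid in the frame of shelf_a above 0.014 m and z of bar_mid in the frame of shelf_a below 0.02 m).
2. the bar is lifted clear of its first shelf (z of bar_mid in the frame of shelf_a above 0.042 m), for 0.1 s.
3. the bar hangs home in the middle keyholes of the second shelf, the carton not yet on that shelf (x of bar_mid in the frame of shelf_b between -0.004 and 0.005 m and y of bar_mid in the frame of shelf_b between -0.004 and 0.004 m and z of bar_mid in the frame of shelf_b between 0.0098 and 0.0142 m and angle between the y axis of bar_mid and the y axis of shelf_b, either way round below 0.035 rad and angle between the z axis of bar_mid and the z axis of shelf_b, either way round below 0.12 rad and linear speed of bar below 0.01 m/s and distance between carton_mid and bar_mid above 0.1 m), for 0.2 s.
At the end, for the whole second after the job is handed in: The bar hangs home in shelf_b's middle keyholes (4 mm along y, -4 to +5 mm along x, 2 mm in z, level within 2 degrees); the carton is flat on the deck, within 10 mm of the bar, square within 11 degrees; both at rest; the boxes within 20 mm and the upright film within 30 mm of where they stood (x of bar_mid in the frame of shelf_b between -0.004 and 0.005 m and y of bar_mid in the frame of shelf_b between -0.004 and 0.004 m and z of bar_mid in the frame of shelf_b between 0.0098 and 0.0142 m and angle between the y axis of bar_mid and the y axis of shelf_b, either way round below 0.035 rad and angle between the z axis of each of bar_mid, carton_mid and the z axis of shelf_b, either way round below 0.12 rad and linear speed of each of bar, carton below 0.01 m/s and x of carton_mid in the frame of shelf_b between 0.041 and 0.055 m and y of carton_mid in the frame of shelf_b between -0.055 and 0.055 m and z of carton_mid in the frame of shelf_b between 0.014 and 0.023 m and (angle between the x axis of carton_mid and the x axis of shelf_b, either way round below 0.2 rad or angle between the x axis of carton_mid and the y axis of shelf_b, either way round below 0.2 rad) and distance of each of box_a_mid, box_b_mid from where it was at the start of the episode below 0.02 m and distance of film_mid from where it was at the start of the episode below 0.03 m and angle between film's own z axis and vertical below 0.2 rad); the robot touches nothing.
It fails at once if a box on a shelf is shifted by more than 20 mm (distance of any of box_a_mid, box_b_mid from where it was at the start of the episode above 0.02 m).
It fails at once if the film roll is shifted by more than 30 mm or tipped (distance of film_mid from where it was at the start of the episode above 0.03 m or angle between film's own z axis and vertical above 0.2 rad).
It also fails if it takes over 67 s, if anything falls off the work surface, if the arm or the gripper's body presses on something with over 40 N, if the wrist force passes 120 N, or if a joint passes its speed limit or range.

### The arm

A 6-joint arm with a two-finger parallel gripper is mounted at the origin on the work surface. World frame = base frame: x ahead of the robot, y to its left, z up, the work surface at z = 0. Lengths are in m, angles in rad, forces in N, time in s.
With the tool pointing down it reaches from about 0.3 to 0.775 m from the base axis. Payload 14.6 kg.
Tool frame: the origin (TCP) lies on the centre line of the jaws, within the pads' length; the fingertips stand 14 mm ahead of it and the grasp point (between the pads) lies 5 mm behind it; z points along the fingers, y is the line along which they close (so a half turn about z gives the same grasp; the last joint's range is limited). The gripper opens to 85 mm and grips with 20 to 120 N. Pads are 22 mm wide; open, the fingers measure 114 mm over their backs; the gripper's body (76 mm by 85 mm) begins 54 mm behind the grasp point. The pads swing forward as they close: fully open they stand 13 mm farther back than shut.
Start: joints at [1.19, 0.3, 1.521, -0, 1.321, -0.067], TCP at [0.17, 0.523, 0.245] pointing down, gripper open.
Joint ranges: [-3.03, 3.03], [-0.79, 2.21], [0.23, 2.52], [-1.04, 4.18], [0, 3.07], [-2.55, 2.55]. Speed limits (rad/s): [2.22, 2.22, 2.57, 3.14, 3.14, 3.14].

### API

Orientations are given as a rotation vector (axis times angle).
In Python, from bench import robot, grab_frame, ticket, find_in, regions_of, mark_of gives the robot as it stands. The module is installed in compiled form; this text tells all that it offers.
- The arm moves only by the tool carry_out, never from a script. Its argument "series" is a list of rows, each an object of numbers: "claw": the finger opening in mm, from 0 to 85.4; "x", "y", "z": the shift along the tool's x, y, z in mm; "wx", "wy", "wz": the turn, a rotation vector about the tool's x, y, z in rad. A call has 1 to 20 rows; each row shifts and turns the commanded pose from where the row before left it, along the tool's axes as they then stand; what a row does not reach is not made up. A row lasts 1/12 s, in which the tool goes at most 41.7 mm and 7.16 degrees, less where a joint would pass 70% of its speed; a pose out of reach is approached as far as the arm can. A call is refused whole if a number of a shift passes 41.7 or a number of a turn 0.125, either way. A call with a gripper value outside its range is refused whole. The fingers move at their own pace and stop on an object; the grip force is fixed at half the most. Time passes only in rows, so rows that do not move let the fingers close. It gives the time, the measured TCP pose, the force, the opening and the grip force at its end, in the units of the state.
- robot.get_state(): the state, without advancing time (a new reading comes with each control period).
- grab_frame(name): name is "side" or "top" or "wrist"; returns a dict with "frame" (384x512x3 uint8, red, green, blue), "range_z" (384x512 float32, m along the optical axis (not along the pixel's ray), 0 where there is no reading), "fx", "fy", "cx", "cy" (pixels), "eye" and "attitude" of the camera in the world; the wrist camera has in their place "T_tool_cam" (4x4, takes a point from camera to tool coordinates, whose origin is the TCP and whose axes are the flange's). Camera axes: x right, y up, looking along -z (the intrinsics and any distortion apply to the point x, -y, -z); pixel columns grow to the right and rows downward; lengths in m; the calibration is good to about 2 mm. A picture is of the moment at which its call begins: read the wrist's pose just before it.
- ticket.job_done(): hands the job in; it is judged then, once.
Trained networks look in a picture, given as the dict that the camera call returned (one of the last four; its "shot" number tells which), for a name from the list of things; names that differ only in an ending like _2 or _b are one class to them, and where a whole thing is asked for, a point or a joint stands for the part that bears it (a point fixed in the world has none). Each returns a list of dicts, best first, with "p" (0 to 1); they miss things now and then, are a little off and sometimes report something else, mostly with a low value. They report only what shows in the picture. A call takes as long as a camera call. They do not tell look-alikes from the thing itself.
- find_in(picture, query): "centre" ([x, y, z] in m, in world coordinates, good to about 4 mm: the middle of the surface that is visible of it).
- regions_of(picture, query): "region" (384x512 bool, what is visible of it).
- mark_of(picture, query): "centre" ([x, y, z] in m, in world coordinates, good to about 4 mm: a listed point, or the origin of a listed thing).
The state is a dict: "time": time; "joints": joint angles; "joint_velocities": joint speeds; "effort": joint torques, N m; "tcp_pos": TCP position; "eef_rot": TCP orientation; "ft_force": force on the tool from outside, world axes, zero at the start; "wrist_torque": the same for the moment, N m; "finger_gap": opening from 0.0 (shut) to 1.0 (fully open); "grip_force": force on a finger pad.
Only numpy, scipy, OpenCV 4.12 (cv2) and the standard library are available. Lean on these libraries where they do the work, as an engineer would, in place of code of your own. Each camera call takes 0.05 s, during which the arm holds its last target. There are 200 camera calls.

## Working session

There is one attempt and no reset: what is moved stays moved. The work goes in short steps, Python scripts to look and compute and a tool call to move; the robot and the scene stay as the last step left them, time stands still between calls to the robot, and variables do not carry over. Pictures are saved under pics/ and viewed, at most 10 in all, crops included, and the job is handed in when it is done.

Besides the shell and the picture viewer there is one more tool, called after "Emit:" by a JSON object that holds its "fn" and its "kwargs", one argument or row to a line. carry_out: Moves the arm, as the interface text tells. Its arguments: {"type":"object","properties":{"series":{"type":"array","items":{"type":"object","properties":{"claw":{"type":"number"},"x":{"type":"number"},"y":{"type":"number"},"z":{"type":"number"},"wx":{"type":"number"},"wy":{"type":"number"},"wz":{"type":"number"}}}}},"required":["series"]}

```bash
mkdir -p pics
cat > h.py <<'E'
import numpy as np, cv2
from scipy.spatial.transform import Rotation as R
from bench import robot, grab_frame, ticket, find_in, regions_of, mark_of
def att(p):
    a=np.array(p["attitude"],float)
    return a if a.shape==(3,3) else R.from_rotvec(a).as_matrix() if a.size==3 else None
E
python3 - <<'E'
from h import *
s=robot.get_state(); print({k:np.round(v,3) for k,v in s.items()})
fs={n:grab_frame(n) for n in("side","top")}
for n,p in fs.items():
    print(n,[k for k in p],p["fx"],p["cx"],p["cy"],p["eye"],np.round(p["attitude"],3).tolist())
    for q in "bar_mid bar_rivet a_wide b_wide_left b_wide_right shelf_a shelf_b box_a_mid box_b_mid film_mid carton_mid".split():
        print(q,[(np.round(d["centre"],3).tolist(),round(d["p"],2)) for d in mark_of(p,q)[:4]])
im=np.hstack([fs["side"]["frame"],fs["top"]["frame"]]); 
cv2.imwrite("pics/a.png",cv2.resize(fs["top"]["frame"][:,:,::-1],(800,600)));cv2.imwrite("pics/b.png",cv2.resize(fs["side"]["frame"][:,:,::-1],(800,600)))
E
```

```text
{'time': np.float64(0.0), 'joints': array([ 1.19 ,  0.3  ,  1.522,  0.   ,  1.321, -0.067]), 'joint_velocities': array([ 0.   ,  0.001,  0.001,  0.002, -0.   ,  0.   ]), 'effort': array([-0.0000e+00, -5.4351e+01, -3.6179e+01, -0.0000e+00,  4.0000e-03,
       -0.0000e+00]), 'tcp_pos': array([0.17 , 0.523, 0.245]), 'eef_rot': array([-4.910e-01, -3.103e+00,  2.000e-03]), 'ft_force': array([ 0.071, -0.73 ,  0.655]), 'wrist_torque': array([ 0.065, -0.029, -0.027]), 'grip_force': np.float64(0.0), 'finger_gap': np.float64(1.003)}
side ['frame', 'range_z', 'fx', 'fy', 'cx', 'cy', 'eye', 'attitude', 'shot'] 472.32020547904517 252.36108753526668 191.06580741204635 [ 0.42895025 -0.97298325  1.17637868] [0.746, -0.028, -0.02]
bar_mid [([0.551, 0.252, 0.17], 0.87)]
bar_rivet [([0.548, 0.352, 0.166], 0.63)]
a_wide [([0.572, 0.245, 0.174], 0.89)]
b_wide_left [([0.558, -0.142, 0.178], 0.95)]
b_wide_right [([0.611, -0.346, 0.176], 0.92), ([0.549, 0.251, 0.175], 0.61)]
shelf_a [([0.565, -0.243, 0.166], 0.75), ([0.553, 0.245, 0.167], 0.57)]
shelf_b [([0.565, -0.243, 0.166], 0.75), ([0.553, 0.245, 0.167
[... 409 characters left out ...]
0648  0.02506715 1.19621432] [0.174, -0.188, -1.599]
bar_mid [([0.552, 0.246, 0.176], 0.91)]
bar_rivet [([0.556, 0.356, 0.166], 0.65)]
a_wide [([0.571, 0.249, 0.175], 0.59)]
b_wide_left [([0.557, -0.141, 0.171], 0.89)]
b_wide_right [([0.605, -0.345, 0.182], 0.56), ([0.476, 0.25, 0.116], 0.18)]
shelf_a [([0.563, -0.248, 0.165], 0.83), ([0.559, 0.251, 0.167], 0.63)]
shelf_b [([0.563, -0.248, 0.165], 0.83), ([0.559, 0.251, 0.167], 0.63)]
box_a_mid [([0.476, 0.25, 0.118], 0.58)]
box_b_mid [([0.483, -0.253, 0.115], 0.94)]
film_mid [([0.643, -0.019, 0.122], 0.61)]
carton_mid [([0.446, -0.007, 0.034], 0.75), ([0.306, -0.21, 0.031], 0.74), ([0.552, 0.246, 0.177], 0.72), ([0.323, 0.15, 0.032], 0.71)]
```

View pics/a.png

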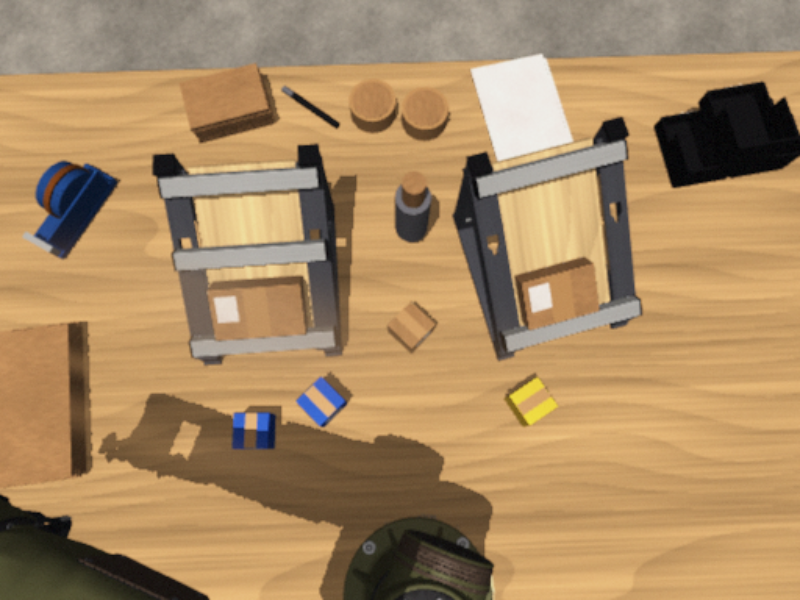

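View pics/b.png

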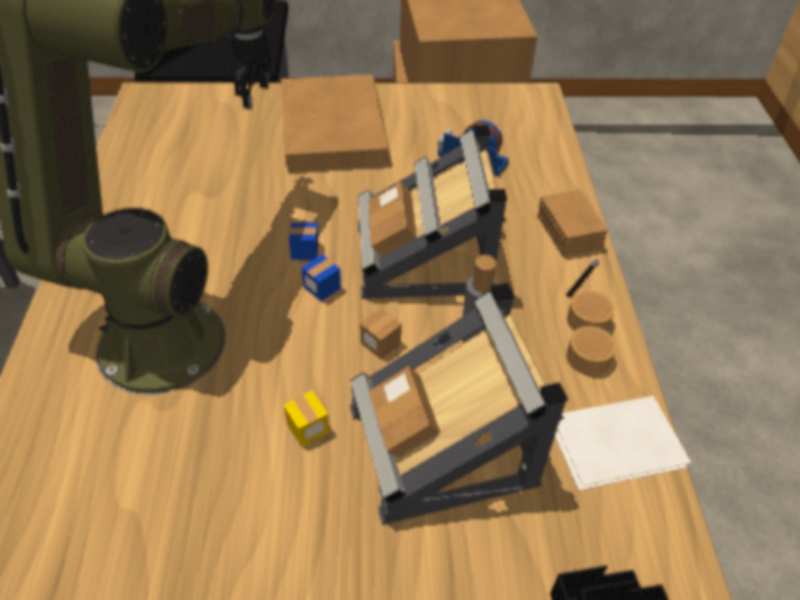

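```bash
cat >> h.py <<'E'
from scipy.optimize import least_squares
def cloud(p,T=None):
    z=p["range_z"]; v,u=np.nonzero(z>0); d=z[v,u]
    P=np.c_[(u-p["cx"])/p["fx"]*d,-(v-p["cy"])/p["fy"]*d,-d]
    if T is not None: return P@T[:3,:3].T+T[:3,3],u,v
    return P@att(p).T+np.array(p["eye"]),u,v
def Rs(yaw): return R.from_euler("z",yaw).as_matrix()@R.from_euler("y",-np.radians(35)).as_matrix()
def sbox(Q,c,h):
    q=np.abs(Q-np.array(c))-np.array(h)
    return np.linalg.norm(np.maximum(q,0),axis=1)+np.minimum(q.max(1),0)
BA=[((-.0225,s*.105,-.0015-.006),(.1625,.02,.0075)) for s in(1,-1)]
BARS=[((x,0,.012),(.015,.122,.012)) for x in(-.155,.118)]
DECK=[((-.0225,0,-.019),(.1625,.085,.005))]
MID=[((0,0,.012),(.015,.122,.012))]
def fit_shelf(P,g,mid,dz=True):
    """g=[x,y,yaw]; returns x,y,yaw,dz"""
    B=BARS+BA+DECK+(MID if mid else [])
    x=np.array([*g,0.])
    for tol in(.02,.012,.008,.006):
        loc=lambda x:(P0-np.array([x[0],x[1],.165+x[3]]))@Rs(x[2])
        P0=P; Q=loc(x)
        sd=lambda Q:np.min([sbox(Q,*b) for b in B],axis=0)
        inb=(np.abs(Q[:,0]+.09)<.058)&(np.abs(Q[:,1])<.084)   # the shelved box's area
        k=(Q[:,2]>-.019)&(np.abs(Q[:,1])<.13)&(Q[:,0]>-.19)&(Q[:,0]<.139)&~inb&(np.abs(sd(Q))<tol)
        P0=P[k]
        f=lambda x:sd(loc(x))
        r=least_squares(f,x,loss="soft_l1",f_scale=.002,x_scale=[.01,.01,.05,.01]); x=r.x
    return x,len(P0),np.sqrt(np.mean(r.fun**2))
GA=[.553,.248,.0]; GB=[.564,-.245,.243]
def wTt():
    s=robot.get_state(); T=np.eye(4); T[:3,:3]=R.from_rotvec(s["eef_rot"]).as_matrix(); T[:3,3]=s["tcp_pos"]; return T
def go(T,Tt,n=1):
    """tool-frame shift mm and rotvec for moving from T to Tt"""
    D=np.linalg.inv(T)@Tt; return np.round(D[:3,3]*1e3,1),np.round(R.from_matrix(D[:3,:3]).as_rotvec(),4)
E
python3 - <<'E'
from h import *
for n in("side","top"):
    p=grab_frame(n); P,u,v=cloud(p)
    for nm,g,m in(("a",GA,1),("b",GB,0)):
        for y0 in(-.06,0.06):
            x,N,e=fit_shelf(P,[g[0],g[1],g[2]+y0],m); print(n,nm,np.round(x,4),N,round(e,5))
    # brown carton
    k=(np.hypot(P[:,0]-.448,P[:,1]+.005)<.06)&(P[:,2]>.056)&(P[:,2]<.075)
    c=P[k]; rr=cv2.minAreaRect((c[:,:2]*1000).astype(np.float32)); print(n,"carton",rr,c[:,2].mean(),k.sum())
    if n=="top":
        cv2.imwrite("pics/c.png",cv2.resize(p["frame"][180:290,180:370,::-1],None,fx=4,fy=4,interpolation=cv2.INTER_CUBIC))
p=grab_frame("wrist"); print(np.round(p["T_tool_cam"],3).tolist(),p["fx"])
E
```

```text
side a [ 0.5586  0.2456  0.0357 -0.0025] 3453 0.00196
side a [ 0.5586  0.2456  0.0357 -0.0025] 3453 0.00196
side b [ 0.5673 -0.2496  0.2348 -0.0014] 7172 0.00188
side b [ 0.5673 -0.2496  0.2348 -0.0014] 7172 0.00188
side carton ((448.7513427734375, -12.124996185302734), (63.337425231933594, 62.97430419921875), 43.20764923095703) 0.061818428629074884 309
top a [ 0.5567  0.25    0.0369 -0.0008] 8734 0.00178
top a [ 0.5567  0.25    0.0369 -0.0008] 8734 0.00178
top b [ 0.5656 -0.2458  0.2368 -0.0006] 8241 0.00172
top b [ 0.5656 -0.2458  0.2368 -0.0006] 8240 0.00172
top carton ((446.523193359375, -5.454010009765625), (60.063743591308594, 60.03293991088867), 43.911067962646484) 0.06314656837360753 490
[[0.002, 0.954, 0.299, 0.075], [1.0, -0.001, -0.002, -0.001], [-0.002, 0.299, -0.954, -0.129], [0.0, 0.0, 0.0, 1.0]] 282.23710911410234
```

View pics/c.png

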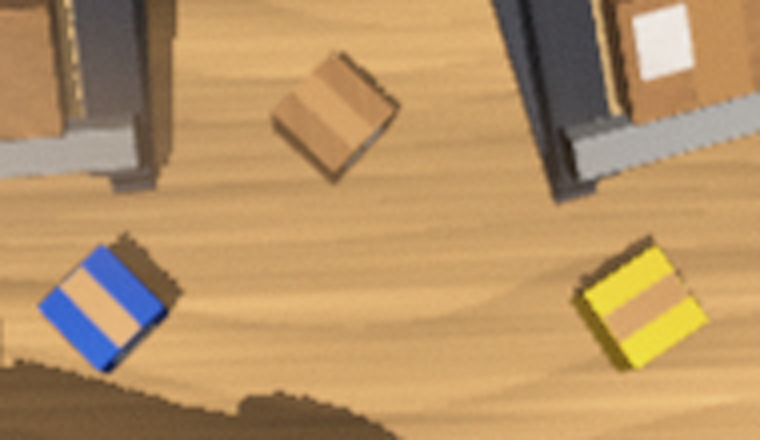

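The brown carton is at crop pixel (336,118), i.e. (410,326) in the top picture. It fits the description; the blue ones at (322,400) and (253,430) and the yellow at (531,400) are decoys. shelf_a is on the left with the bar, shelf_b on the right.

```bash
cat >> h.py <<'E'
def shelf(x,y,yaw,dz=0):
    T=np.eye(4); T[:3,:3]=Rs(yaw); T[:3,3]=[x,y,.165+dz]; return T
FLIP=np.array([[0,1,0],[1,0,0],[0,0,-1.]]).T   # tool axes in shelf: x_t=+sy, y_t=+sx, z_t=-sz
def tgt(S,x,y,z):
    T=np.eye(4); T[:3,:3]=S[:3,:3]@FLIP; T[:3,3]=S[:3,:3]@[x,y,z]+S[:3,3]; return T
A0=shelf(.5577,.248,.036); B0=shelf(.5665,-.2475,.236)
E
python3 - <<'E'
from h import *
T=wTt(); t=tgt(A0,0,0,.13); d,w=go(T,t); print(t[:3,3],d,w,np.linalg.norm(d)/30,np.linalg.norm(w)/.11)
E
```

```text
[0.48318338 0.24531624 0.27148977] [-383.9 -167.5  -26.2] [-0.5322 -0.3723  1.1808] 13.988959932746967 12.251270030301834
```

Emit:
{"fn": "carry_out", "kwargs": {
  "series": [
    {"x":-27.4,"y":-12,"z":-1.9,"claw":52},
    {"x":-27.4,"y":-12,"z":-1.9,"claw":52},
    {"x":-27.4,"y":-12,"z":-1.9,"claw":52},
    {"x":-27.4,"y":-12,"z":-1.9,"claw":52},
    {"x":-27.4,"y":-12,"z":-1.9,"claw":52},
    {"x":-27.4,"y":-12,"z":-1.9,"claw":52},
    {"x":-27.4,"y":-12,"z":-1.9,"claw":52},
    {"x":-27.4,"y":-12,"z":-1.9,"claw":52},
    {"x":-27.4,"y":-12,"z":-1.9,"claw":52},
    {"x":-27.4,"y":-12,"z":-1.9,"claw":52},
    {"x":-27.4,"y":-12,"z":-1.9,"claw":52},
    {"x":-27.4,"y":-12,"z":-1.9,"claw":52},
    {"x":-27.4,"y":-12,"z":-1.9,"claw":52},
    {"x":-27.4,"y":-12,"z":-1.9,"claw":52}
  ]
}}

```text
invalid input at $.series[0]: expected keys claw, x, y, z, wx, wy, wz
```

Emit:
{"fn": "carry_out", "kwargs": {
  "series": [
    {"wx":-0.0409,"wy":-0.0286,"wz":0.0908,"claw":52},
    {"wx":-0.0409,"wy":-0.0286,"wz":0.0908,"claw":52},
    {"wx":-0.0409,"wy":-0.0286,"wz":0.0908,"claw":52},
    {"wx":-0.0409,"wy":-0.0286,"wz":0.0908,"claw":52},
    {"wx":-0.0409,"wy":-0.0286,"wz":0.0908,"claw":52},
    {"wx":-0.0409,"wy":-0.0286,"wz":0.0908,"claw":52},
    {"wx":-0.0409,"wy":-0.0286,"wz":0.0908,"claw":52},
    {"wx":-0.0409,"wy":-0.0286,"wz":0.0908,"claw":52},
    {"wx":-0.0409,"wy":-0.0286,"wz":0.0908,"claw":52},
    {"wx":-0.0409,"wy":-0.0286,"wz":0.0908,"claw":52},
    {"wx":-0.0409,"wy":-0.0286,"wz":0.0908,"claw":52},
    {"wx":-0.0409,"wy":-0.0286,"wz":0.0908,"claw":52},
    {"wx":-0.0409,"wy":-0.0286,"wz":0.0908,"claw":52},
    {"claw":52},
    {"claw":52}
  ]
}}

```text
invalid input at $.series[0]: expected keys claw, x, y, z, wx, wy, wz
```

```bash
cat >> h.py <<'E'
def wrist_fit(g,mid):
    T=wTt(); p=grab_frame("wrist"); P,u,v=cloud(p,T@np.array(p["T_tool_cam"])); x,N,e=fit_shelf(P,g,mid); return x,N,e,p,P,T
E
python3 - <<'E'
from h import *
x,N,e,p,P,T=wrist_fit([.5577,.248,.036],1); print(np.round(x,4),N,e)
s=robot.get_state(); print(s["time"],np.round(s["joints"],3),np.round(s["ft_force"],2),s["finger_gap"])
print(np.round(np.linalg.inv(A0)@T,4))
print(go(T,tgt(A0,0,0,.13)))
cv2.imwrite("pics/d.png",p["frame"][:,:,::-1])
for q in("bar_mid","a_wide","bar_rivet"): print(q,[(np.round((np.linalg.inv(A0)@np.r_[d["centre"],1])[:3],3),round(d["p"],2)) for d in mark_of(p,q)[:3]])
E
```

```text
[5.611e-01 2.776e-01 7.100e-03 2.000e-04] 48 0.00075209205674795
1.4 [ 1.19   0.3    1.521  0.     1.321 -0.067] [-0.37 -0.44 -0.13] 0.9989001705279928
[[-0.7695  0.2807 -0.5736 -0.2634]
 [ 0.3427  0.9394 -0.      0.2889]
 [ 0.5389 -0.1966 -0.8191  0.2824]
 [ 0.      0.      0.      1.    ]]
(array([-383.9, -167.5,  -26.2]), array([-0.5322, -0.3723,  1.1808]))
bar_mid []
a_wide []
bar_rivet []
```

View pics/d.png

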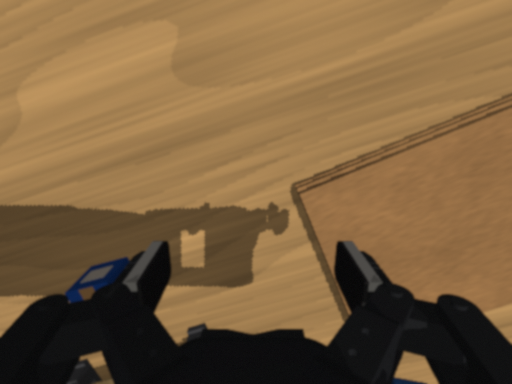

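The move was refused because every row needs all its keys, so the picture still shows the start view: bench, a blue decoy's corner at (95,280), and the fingers. I'll resend with full rows.

Emit:
{"fn": "carry_out", "kwargs": {
  "series": [
    {"claw":52,"x":-27.4,"y":-12,"z":-1.9,"wx":0,"wy":0,"wz":0},
    {"claw":52,"x":-27.4,"y":-12,"z":-1.9,"wx":0,"wy":0,"wz":0},
    {"claw":52,"x":-27.4,"y":-12,"z":-1.9,"wx":0,"wy":0,"wz":0},
    {"claw":52,"x":-27.4,"y":-12,"z":-1.9,"wx":0,"wy":0,"wz":0},
    {"claw":52,"x":-27.4,"y":-12,"z":-1.9,"wx":0,"wy":0,"wz":0},
    {"claw":52,"x":-27.4,"y":-12,"z":-1.9,"wx":0,"wy":0,"wz":0},
    {"claw":52,"x":-27.4,"y":-12,"z":-1.9,"wx":0,"wy":0,"wz":0},
    {"claw":52,"x":-27.4,"y":-12,"z":-1.9,"wx":0,"wy":0,"wz":0},
    {"claw":52,"x":-27.4,"y":-12,"z":-1.9,"wx":0,"wy":0,"wz":0},
    {"claw":52,"x":-27.4,"y":-12,"z":-1.9,"wx":0,"wy":0,"wz":0},
    {"claw":52,"x":-27.4,"y":-12,"z":-1.9,"wx":0,"wy":0,"wz":0},
    {"claw":52,"x":-27.4,"y":-12,"z":-1.9,"wx":0,"wy":0,"wz":0},
    {"claw":52,"x":-27.4,"y":-12,"z":-1.9,"wx":0,"wy":0,"wz":0},
    {"claw":52,"x":-27.4,"y":-12,"z":-1.9,"wx":0,"wy":0,"wz":0}
  ]
}}

```text
time: 2.72
tcp_pos: [0.4838, 0.2437, 0.2721]
eef_rot: [0.491, 3.103, 0.0]
ft_force: [0.5, -0.1, 0.7]
finger_gap: 0.612
grip_force: 0.0
```

Emit:
{"fn": "carry_out", "kwargs": {
  "series": [
    {"claw":52,"x":0,"y":0,"z":0,"wx":-0.0409,"wy":-0.0286,"wz":0.0908},
    {"claw":52,"x":0,"y":0,"z":0,"wx":-0.0409,"wy":-0.0286,"wz":0.0908},
    {"claw":52,"x":0,"y":0,"z":0,"wx":-0.0409,"wy":-0.0286,"wz":0.0908},
    {"claw":52,"x":0,"y":0,"z":0,"wx":-0.0409,"wy":-0.0286,"wz":0.0908},
    {"claw":52,"x":0,"y":0,"z":0,"wx":-0.0409,"wy":-0.0286,"wz":0.0908},
    {"claw":52,"x":0,"y":0,"z":0,"wx":-0.0409,"wy":-0.0286,"wz":0.0908},
    {"claw":52,"x":0,"y":0,"z":0,"wx":-0.0409,"wy":-0.0286,"wz":0.0908},
    {"claw":52,"x":0,"y":0,"z":0,"wx":-0.0409,"wy":-0.0286,"wz":0.0908},
    {"claw":52,"x":0,"y":0,"z":0,"wx":-0.0409,"wy":-0.0286,"wz":0.0908},
    {"claw":52,"x":0,"y":0,"z":0,"wx":-0.0409,"wy":-0.0286,"wz":0.0908},
    {"claw":52,"x":0,"y":0,"z":0,"wx":-0.0409,"wy":-0.0286,"wz":0.0908},
    {"claw":52,"x":0,"y":0,"z":0,"wx":-0.0409,"wy":-0.0286,"wz":0.0908},
    {"claw":52,"x":0,"y":0,"z":0,"wx":-0.0409,"wy":-0.0286,"wz":0.0908},
    {"claw":52,"x":0,"y":0,"z":0,"wx":0,"wy":0,"wz":0},
    {"claw":52,"x":0,"y":0,"z":0,"wx":0,"wy":0,"wz":0}
  ]
}}

```text
time: 3.97
tcp_pos: [0.4825, 0.2453, 0.2719]
eef_rot: [1.838, 1.916, 0.6]
ft_force: [0.4, -1.0, -0.5]
finger_gap: 0.612
grip_force: 0.0
```

Run:
```python
from h import *
x,N,e,p,P,T=wrist_fit([.5577,.248,.036],1); print(np.round(x,4),N,e)
s=robot.get_state(); print(s["time"],np.round(s["joints"],3),np.round(s["ft_force"],2),s["finger_gap"])
print(np.round(np.linalg.inv(A0)@T,4))
print(go(T,tgt(A0,0,0,.13)))
cv2.imwrite("pics/e.png",p["frame"][:,:,::-1])
for q in("bar_mid","a_wide","bar_rivet"): print(q,[(np.round((np.linalg.inv(A0)@np.r_[d["centre"],1])[:3],3),round(d["p"],2)) for d in mark_of(p,q)[:3]])
```

```text
[5.591e-01 2.477e-01 3.970e-02 4.000e-04] 60565 0.0007519373958240645
4.0167 [ 0.514  0.032  1.869 -0.405  0.727  0.706] [ 0.16 -0.15  0.  ] 0.609587741672912
[[-5.200e-03  1.000e+00 -1.900e-03 -4.000e-04]
 [ 1.000e+00  5.200e-03  1.400e-03 -0.000e+00]
 [ 1.400e-03 -1.900e-03 -1.000e+00  1.307e-01]
 [ 0.000e+00  0.000e+00  0.000e+00  1.000e+00]]
(array([0. , 0.4, 0.7]), array([-0.0019, -0.0014,  0.0052]))
bar_mid [(array([-0.002,  0.005,  0.012]), 0.85)]
a_wide [(array([0.02 , 0.003, 0.002]), 0.62), (array([-0.171, -0.247, -0.044]), 0.3)]
bar_rivet [(array([0.   , 0.102, 0.001]), 0.61)]
```

View pics/e.png

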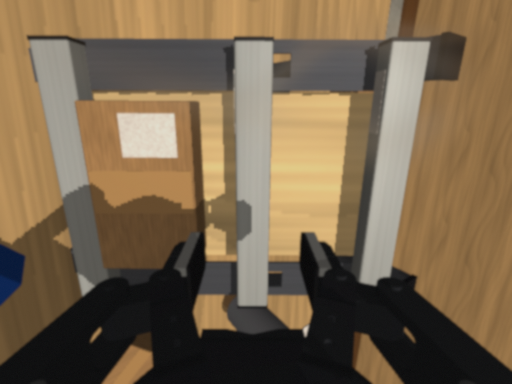

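Picture e shows the wrist view square over shelf_a: the loose bar runs from (252,38) to (252,305) between the fingers, the keyhole wide ends are at (283,65) and (275,278), and the box sits at left. The fit is excellent (0.75 mm rms), so I'll descend onto the bar.

```bash
cat >> h.py <<'E'
A1=shelf(.5591,.2477,.0397,.0004)
E
python3 - <<'E'
from h import *
print(go(wTt(),tgt(A1,0,0,.009)))
E
```

```text
(array([1.00e-01, 1.30e+00, 1.22e+02]), array([-0.0011,  0.0015, -0.0003]))
```

Emit:
{"fn": "carry_out", "kwargs": {
  "series": [
    {"claw":52,"x":0,"y":0.7,"z":15,"wx":-0.001,"wy":0.0015,"wz":0},
    {"claw":52,"x":0,"y":0.6,"z":15,"wx":0,"wy":0,"wz":0},
    {"claw":52,"x":0,"y":0,"z":15,"wx":0,"wy":0,"wz":0},
    {"claw":52,"x":0,"y":0,"z":15,"wx":0,"wy":0,"wz":0},
    {"claw":52,"x":0,"y":0,"z":15,"wx":0,"wy":0,"wz":0},
    {"claw":52,"x":0,"y":0,"z":15,"wx":0,"wy":0,"wz":0},
    {"claw":52,"x":0,"y":0,"z":12,"wx":0,"wy":0,"wz":0},
    {"claw":52,"x":0,"y":0,"z":10,"wx":0,"wy":0,"wz":0},
    {"claw":52,"x":0,"y":0,"z":6,"wx":0,"wy":0,"wz":0},
    {"claw":52,"x":0,"y":0,"z":4,"wx":0,"wy":0,"wz":0},
    {"claw":52,"x":0,"y":0,"z":0,"wx":0,"wy":0,"wz":0},
    {"claw":52,"x":0,"y":0,"z":0,"wx":0,"wy":0,"wz":0}
  ]
}}

```text
time: 5.17
tcp_pos: [0.5538, 0.2477, 0.173]
eef_rot: [1.841, 1.911, 0.604]
ft_force: [-0.6, 0.7, 0.0]
finger_gap: 0.611
grip_force: 0.0
```

Emit:
{"fn": "carry_out", "kwargs": {
  "series": [
    {"claw":20,"x":0,"y":0,"z":0,"wx":0,"wy":0,"wz":0},
    {"claw":20,"x":0,"y":0,"z":0,"wx":0,"wy":0,"wz":0},
    {"claw":20,"x":0,"y":0,"z":0,"wx":0,"wy":0,"wz":0},
    {"claw":20,"x":0,"y":0,"z":0,"wx":0,"wy":0,"wz":0},
    {"claw":20,"x":0,"y":0,"z":0,"wx":0,"wy":0,"wz":0},
    {"claw":20,"x":0,"y":0,"z":0,"wx":0,"wy":0,"wz":0},
    {"claw":20,"x":0,"y":0,"z":0,"wx":0,"wy":0,"wz":0},
    {"claw":20,"x":0,"y":0,"z":0,"wx":0,"wy":0,"wz":0}
  ]
}}

```text
time: 5.83
tcp_pos: [0.5537, 0.2479, 0.1735]
eef_rot: [1.841, 1.911, 0.605]
ft_force: [-6.6, -1.1, 4.9]
finger_gap: 0.339
grip_force: 60.0
```

Run:
```python
from h import *
s=robot.get_state(); T=wTt(); print(s["time"],s["ft_force"],s["wrist_torque"],s["finger_gap"],s["grip_force"]);print(np.round(np.linalg.inv(A1)@T,4)); print(go(T,tgt(A1,0,0,.009)))
print("force in tool",np.round(T[:3,:3].T@s["ft_force"],2))
```

```text
5.8333 [-6.64028494 -1.06743596  4.88927824] [-0.09094439  0.62074121 -0.04569165] 0.33866824639309623 59.977837800979614
[[ 2.5e-03  1.0e+00  1.2e-03  2.0e-04]
 [ 1.0e+00 -2.5e-03  1.0e-04  4.0e-04]
 [ 1.0e-04  1.2e-03 -1.0e+00  9.7e-03]
 [ 0.0e+00  0.0e+00  0.0e+00  1.0e+00]]
(array([-0.4, -0.2,  0.7]), array([ 0.0012, -0.0001, -0.0025]))
force in tool [-0.81 -2.65 -7.84]
```

Emit:
{"fn": "carry_out", "kwargs": {
  "series": [
    {"claw":20,"x":0,"y":0,"z":-0.8,"wx":0,"wy":0,"wz":0},
    {"claw":20,"x":0,"y":3,"z":0,"wx":0,"wy":0,"wz":0},
    {"claw":20,"x":0,"y":3,"z":0,"wx":0,"wy":0,"wz":0},
    {"claw":20,"x":0,"y":3,"z":0,"wx":0,"wy":0,"wz":0},
    {"claw":20,"x":0,"y":3,"z":0,"wx":0,"wy":0,"wz":0},
    {"claw":20,"x":0,"y":3,"z":0,"wx":0,"wy":0,"wz":0},
    {"claw":20,"x":0,"y":3,"z":0,"wx":0,"wy":0,"wz":0},
    {"claw":20,"x":0,"y":3,"z":0,"wx":0,"wy":0,"wz":0},
    {"claw":20,"x":0,"y":0,"z":0,"wx":0,"wy":0,"wz":0},
    {"claw":20,"x":0,"y":0,"z":0,"wx":0,"wy":0,"wz":0}
  ]
}}

```text
time: 6.67
tcp_pos: [0.5706, 0.2482, 0.1854]
eef_rot: [1.842, 1.911, 0.604]
ft_force: [-0.2, 0.5, -2.5]
finger_gap: 0.341
grip_force: 59.3
```

```bash
cat > st.py <<'E'
from h import *
import sys
def rep(S):
    s=robot.get_state(); T=wTt(); L=np.linalg.inv(S)@T
    print("t",s["time"],"gap",round(s["finger_gap"],3),"F tool",np.round(T[:3,:3].T@s["ft_force"],1),"M tool",np.round(T[:3,:3].T@s["wrist_torque"],2),"TCP shelf mm",np.round(L[:3,3]*1e3,1),"rot err",go(T,tgt(S,0,0,0))[1],"j",np.round(s["joints"],2))
E
python3 - <<'E'
from st import *
rep(A1)
p=grab_frame("wrist")
P,u,v=cloud(p,np.array(p["T_tool_cam"]))  # tool coords
k=(abs(P[:,2])<.06)&(abs(P[:,0])<.2)&(abs(P[:,1])<.03); 
for q in("bar_mid","bar_rivet","a_wide"): print(q,[(np.round((np.linalg.inv(A1)@np.r_[d["centre"],1])[:3],3),round(d["p"],2)) for d in mark_of(p,q)[:3]])
E
```

```text
t 6.6667 gap 0.341 F tool [ 0.5 -1.6  1.9] M tool [ 0.47 -0.02 -0.  ] TCP shelf mm [20.9  0.1  9.8] rot err [ 0.0004  0.0004 -0.0027] j [ 0.43  0.3   1.77 -0.44  0.54  0.72]
bar_mid [(array([0.021, 0.004, 0.009]), 0.62), (array([ 0.016,  0.103, -0.   ]), 0.17)]
bar_rivet [(array([ 0.02 ,  0.102, -0.001]), 0.8), (array([ 0.002, -0.001,  0.003]), 0.61)]
a_wide []
```

Emit:
{"fn": "carry_out", "kwargs": {
  "series": [
    {"claw":20,"x":0,"y":0,"z":-2,"wx":0,"wy":0,"wz":0},
    {"claw":20,"x":0,"y":0,"z":-3,"wx":0,"wy":0,"wz":0},
    {"claw":20,"x":0,"y":0,"z":-4,"wx":0,"wy":0,"wz":0},
    {"claw":20,"x":0,"y":0,"z":-4,"wx":0,"wy":0,"wz":0},
    {"claw":20,"x":0,"y":0,"z":0,"wx":0,"wy":0,"wz":0}
  ]
}}

```text
time: 7.28
tcp_pos: [0.5629, 0.2482, 0.1971]
eef_rot: [1.841, 1.911, 0.606]
ft_force: [-0.8, -0.9, -2.1]
finger_gap: 0.34
grip_force: 59.3
```

Run:
```python
from st import *
rep(A1)
```

```text
t 7.2833 gap 0.34 F tool [-0.9 -1.9  1.3] M tool [ 0.49  0.05 -0.03] TCP shelf mm [21.3  0.3 23.8] rot err [ 0.0015 -0.0002 -0.0027] j [ 0.44  0.27  1.78 -0.44  0.56  0.71]
```

Emit:
{"fn": "carry_out", "kwargs": {
  "series": [
    {"claw":20,"x":0,"y":0,"z":-8,"wx":0,"wy":0,"wz":0},
    {"claw":20,"x":0,"y":0,"z":-15,"wx":0,"wy":0,"wz":0},
    {"claw":20,"x":0,"y":0,"z":-20,"wx":0,"wy":0,"wz":0},
    {"claw":20,"x":0,"y":0,"z":-20,"wx":0,"wy":0,"wz":0},
    {"claw":20,"x":0,"y":0,"z":-20,"wx":0,"wy":0,"wz":0},
    {"claw":20,"x":0,"y":0,"z":-20,"wx":0,"wy":0,"wz":0},
    {"claw":20,"x":0,"y":0,"z":-15,"wx":0,"wy":0,"wz":0},
    {"claw":20,"x":0,"y":0,"z":-8,"wx":0,"wy":0,"wz":0},
    {"claw":20,"x":0,"y":0,"z":0,"wx":0,"wy":0,"wz":0},
    {"claw":20,"x":0,"y":0,"z":0,"wx":0,"wy":0,"wz":0}
  ]
}}

```text
time: 8.12
tcp_pos: [0.4908, 0.2452, 0.2991]
eef_rot: [1.841, 1.911, 0.605]
ft_force: [0.6, 0.4, -3.1]
finger_gap: 0.341
grip_force: 59.4
```

Run:
```python
from st import *
rep(A1)
print(go(wTt(),tgt(B0,.021,0,.145)))
p=grab_frame("wrist"); P,u,v=cloud(p,np.array(p["T_tool_cam"]))
k=(P[:,2]<.03)&(P[:,2]>-.012)&(abs(P[:,0])<.16)&(abs(P[:,1])<.022)&(abs(P[:,0])>.02)
Q=P[k]*1e3; print(k.sum(),[np.round(np.percentile(Q[:,i],[0,1,5,50,95,99,100]),1).tolist() for i in range(3)])
print([ (np.round(np.linalg.inv(wTt())[:3]@np.r_[d["centre"],1],4),d["p"]) for q in("bar_mid","bar_rivet") for d in mark_of(p,q)])
cv2.imwrite("pics/f.png",p["frame"][:,:,::-1])
```

```text
t 8.1167 gap 0.341 F tool [ 0.4 -1.3  2.9] M tool [ 0.52 -0.02  0.04] TCP shelf mm [ 20.7   0.2 148.8] rot err [ 0.0006  0.0001 -0.0025] j [ 0.51  0.02  1.82 -0.37  0.78  0.67]
(array([-508.2,   -7.7,   -2.2]), array([ 0.0007,  0.1127, -0.1632]))
167 [[-34.4, -32.3, 33.3, 76.8, 99.1, 106.7, 108.9], [-14.9, -14.8, -14.7, -14.5, 15.8, 15.9, 15.9], [-12.0, -12.0, -11.9, -11.3, -10.1, -9.5, -9.3]]
[(array([ 0.1016, -0.0025,  0.0069]), 0.83)]
```

View pics/f.png

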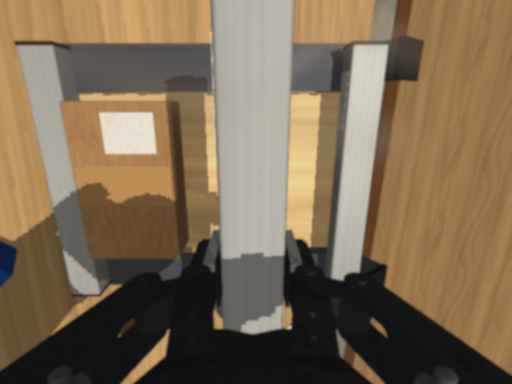

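Picture f: the bar is held square between the fingers, from (255,0) to (255,325), and is clear of shelf_a. Next I move across to shelf_b.

Emit:
{"fn": "carry_out", "kwargs": {
  "series": [
    {"claw":20,"x":-10,"y":-0.5,"z":0,"wx":0,"wy":0,"wz":0},
    {"claw":20,"x":-20,"y":-0.5,"z":0,"wx":0,"wy":0,"wz":0},
    {"claw":20,"x":-32,"y":-0.5,"z":0,"wx":0,"wy":0,"wz":0},
    {"claw":20,"x":-32,"y":-0.5,"z":0,"wx":0,"wy":0,"wz":0},
    {"claw":20,"x":-32,"y":-0.5,"z":0,"wx":0,"wy":0,"wz":0},
    {"claw":20,"x":-32,"y":-0.5,"z":0,"wx":0,"wy":0,"wz":0},
    {"claw":20,"x":-32,"y":-0.5,"z":0,"wx":0,"wy":0,"wz":0},
    {"claw":20,"x":-32,"y":-0.5,"z":0,"wx":0,"wy":0,"wz":0},
    {"claw":20,"x":-32,"y":-0.5,"z":0,"wx":0,"wy":0,"wz":0},
    {"claw":20,"x":-32,"y":-0.5,"z":0,"wx":0,"wy":0,"wz":0},
    {"claw":20,"x":-32,"y":-0.5,"z":0,"wx":0,"wy":0,"wz":0},
    {"claw":20,"x":-32,"y":-0.5,"z":0,"wx":0,"wy":0,"wz":0},
    {"claw":20,"x":-32,"y":-0.5,"z":0,"wx":0,"wy":0,"wz":0},
    {"claw":20,"x":-32,"y":-0.5,"z":0,"wx":0,"wy":0,"wz":0},
    {"claw":20,"x":-32,"y":-0.5,"z":0,"wx":0,"wy":0,"wz":0},
    {"claw":20,"x":-32,"y":0,"z":0,"wx":0,"wy":0,"wz":0},
    {"claw":20,"x":-20,"y":0,"z":0,"wx":0,"wy":0,"wz":0},
    {"claw":20,"x":-10,"y":0,"z":0,"wx":0,"wy":0,"wz":0}
  ]
}}

```text
time: 9.77
tcp_pos: [0.5033, -0.2655, 0.2931]
eef_rot: [1.845, 1.909, 0.603]
ft_force: [0.1, 0.7, -2.5]
finger_gap: 0.342
grip_force: 59.4
```

Emit:
{"fn": "carry_out", "kwargs": {
  "series": [
    {"claw":20,"x":0,"y":0,"z":0,"wx":0,"wy":0.0225,"wz":-0.0326},
    {"claw":20,"x":0,"y":0,"z":0,"wx":0,"wy":0.0225,"wz":-0.0326},
    {"claw":20,"x":0,"y":0,"z":0,"wx":0,"wy":0.0225,"wz":-0.0326},
    {"claw":20,"x":0,"y":0,"z":0,"wx":0,"wy":0.0225,"wz":-0.0326},
    {"claw":20,"x":0,"y":0,"z":0,"wx":0,"wy":0.0225,"wz":-0.0326},
    {"claw":20,"x":0,"y":0,"z":0,"wx":0,"wy":0,"wz":0},
    {"claw":20,"x":0,"y":0,"z":0,"wx":0,"wy":0,"wz":0}
  ]
}}

```text
time: 10.35
tcp_pos: [0.5037, -0.2626, 0.2937]
eef_rot: [1.665, 2.108, 0.665]
ft_force: [0.3, -0.6, -2.6]
finger_gap: 0.34
grip_force: 59.4
```

Run:
```python
from st import *
rep(B0)
T=wTt(); p=grab_frame("wrist"); P,u,v=cloud(p,T@np.array(p["T_tool_cam"]))
Q=(P-B0[:3,3])@B0[:3,:3]; P=P[Q[:,2]<.05]
x,N,e=fit_shelf(P,[.5665,-.2475,.236],0); print(np.round(x,4),N,e)
B=shelf(x[0],x[1],x[2],x[3]); rep(B); print(go(T,tgt(B,.0211,.0002,.147)))
for q in("b_wide_left","b_wide_right"): print(q,[(np.round((np.linalg.inv(B)@np.r_[d["centre"],1])[:3],3),round(d["p"],2)) for d in mark_of(p,q)[:3]])
cv2.imwrite("pics/g.png",p["frame"][:,:,::-1])
```

```text
t 10.35 gap 0.34 F tool [-0.6 -1.4  2.2] M tool [0.45 0.02 0.05] TCP shelf mm [ 20.9   0.  142.5] rot err [-0.0003  0.0007 -0.0018] j [-0.74  0.13  1.71  0.59  1.01 -1.22]
[ 5.678e-01 -2.480e-01  2.383e-01  5.000e-04] 39009 0.0007942381611899025
t 10.4 gap 0.343 F tool [ 0.1 -1.2  1.8] M tool [ 0.5  -0.01  0.01] TCP shelf mm [ 19.8   1.1 142.9] rot err [-0.0001  0.0021 -0.0036] j [-0.74  0.13  1.71  0.59  1.01 -1.22]
(array([-0.8,  1.4, -4.2]), array([-0.0003,  0.002 , -0.0037]))
b_wide_left []
b_wide_right []
```

View pics/g.png

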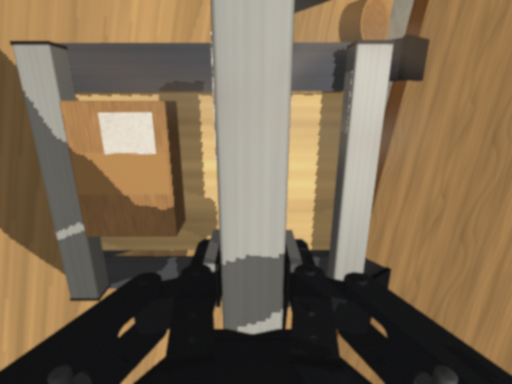

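Picture g: the bar is held over the gap between the box at left (120,165) and the upper bar (362,160), covering the empty middle keyholes. The fit is good to 0.8 mm. I'll descend to just above the rails.

Emit:
{"fn": "carry_out", "kwargs": {
  "series": [
    {"claw":20,"x":-0.7,"y":1.4,"z":8,"wx":0,"wy":0.002,"wz":-0.0036},
    {"claw":20,"x":0,"y":0,"z":16,"wx":0,"wy":0,"wz":0},
    {"claw":20,"x":0,"y":0,"z":16,"wx":0,"wy":0,"wz":0},
    {"claw":20,"x":0,"y":0,"z":16,"wx":0,"wy":0,"wz":0},
    {"claw":20,"x":0,"y":0,"z":16,"wx":0,"wy":0,"wz":0},
    {"claw":20,"x":0,"y":0,"z":16,"wx":0,"wy":0,"wz":0},
    {"claw":20,"x":0,"y":0,"z":14,"wx":0,"wy":0,"wz":0},
    {"claw":20,"x":0,"y":0,"z":10,"wx":0,"wy":0,"wz":0},
    {"claw":20,"x":0,"y":0,"z":8,"wx":0,"wy":0,"wz":0},
    {"claw":20,"x":0,"y":0,"z":0,"wx":0,"wy":0,"wz":0},
    {"claw":20,"x":0,"y":0,"z":0,"wx":0,"wy":0,"wz":0}
  ]
}}

```text
time: 11.42
tcp_pos: [0.5719, -0.2467, 0.1968]
eef_rot: [1.659, 2.113, 0.666]
ft_force: [1.0, 0.5, -0.8]
finger_gap: 0.342
grip_force: 59.4
```

```bash
cat >> st.py <<'E'
B1=shelf(.5678,-.248,.2383,.0005)
E
python3 - <<'E'
from st import *
rep(B1); print(go(wTt(),tgt(B1,.0212,.0004,.018)))
T=wTt(); p=grab_frame("wrist"); P,u,v=cloud(p,T@np.array(p["T_tool_cam"]))
Q=(P-B1[:3,3])@B1[:3,:3]; k=(Q[:,2]<.06)&~((abs(Q[:,0]-.021)<.04)&(Q[:,2]>.005))
x,N,e=fit_shelf(P[k],[.5678,-.248,.2383],0); print(np.round(x,4),N,e)
E
```

```text
t 11.4167 gap 0.342 F tool [0.2 0.4 1.3] M tool [ 0.51  0.01 -0.01] TCP shelf mm [21.5  0.2 23.2] rot err [ 0.0003 -0.0005  0.0014] j [-0.63  0.34  1.7   0.66  0.8  -1.26]
(array([ 0.1, -0.3,  5.2]), array([ 0.0003, -0.0005,  0.0014]))
[ 5.674e-01 -2.480e-01  2.389e-01  1.000e-04] 85575 0.0006265968580388376
```

Emit:
{"fn": "carry_out", "kwargs": {
  "series": [
    {"claw":20,"x":0,"y":0,"z":3,"wx":0,"wy":0,"wz":0},
    {"claw":20,"x":0,"y":0,"z":2,"wx":0,"wy":0,"wz":0},
    {"claw":20,"x":0,"y":0,"z":2,"wx":0,"wy":0,"wz":0},
    {"claw":20,"x":0,"y":0,"z":0,"wx":0,"wy":0,"wz":0}
  ]
}}

```text
time: 11.8
tcp_pos: [0.5758, -0.2459, 0.1909]
eef_rot: [1.659, 2.113, 0.666]
ft_force: [-0.6, 0.1, -1.9]
finger_gap: 0.343
grip_force: 59.4
```

Run:
```python
from st import *
rep(B1)
```

```text
t 11.8 gap 0.343 F tool [ 0.2 -1.5  1.2] M tool [0.47 0.03 0.06] TCP shelf mm [21.4  0.2 16.1] rot err [ 0.0004 -0.0002  0.0013] j [-0.62  0.35  1.69  0.66  0.79 -1.27]
```

Emit:
{"fn": "carry_out", "kwargs": {
  "series": [
    {"claw":20,"x":0,"y":0,"z":2,"wx":0,"wy":0,"wz":0},
    {"claw":20,"x":0,"y":0,"z":2,"wx":0,"wy":0,"wz":0},
    {"claw":20,"x":0,"y":0,"z":1.5,"wx":0,"wy":0,"wz":0},
    {"claw":20,"x":0,"y":0,"z":0.5,"wx":0,"wy":0,"wz":0},
    {"claw":20,"x":0,"y":0,"z":0,"wx":0,"wy":0,"wz":0}
  ]
}}

```text
time: 12.22
tcp_pos: [0.5792, -0.245, 0.186]
eef_rot: [1.659, 2.113, 0.666]
ft_force: [-0.8, -0.3, -2.3]
finger_gap: 0.339
grip_force: 59.4
```

Run:
```python
from st import *
rep(B1)
```

```text
t 12.2167 gap 0.339 F tool [-0.1 -2.   1.4] M tool [ 0.44  0.02 -0.03] TCP shelf mm [21.4  0.2 10.1] rot err [ 0.0003 -0.0004  0.0013] j [-0.62  0.36  1.69  0.67  0.78 -1.27]
```

Emit:
{"fn": "carry_out", "kwargs": {
  "series": [
    {"claw":20,"x":0,"y":-3,"z":0.2,"wx":0,"wy":0,"wz":0},
    {"claw":20,"x":0,"y":-3,"z":0,"wx":0,"wy":0,"wz":0},
    {"claw":20,"x":0,"y":-3,"z":0,"wx":0,"wy":0,"wz":0},
    {"claw":20,"x":0,"y":-3,"z":0,"wx":0,"wy":0,"wz":0},
    {"claw":20,"x":0,"y":0,"z":0,"wx":0,"wy":0,"wz":0}
  ]
}}

```text
time: 12.63
tcp_pos: [0.5691, -0.2475, 0.1787]
eef_rot: [1.659, 2.113, 0.666]
ft_force: [-0.2, 0.7, -2.3]
finger_gap: 0.338
grip_force: 59.4
```

Run:
```python
from st import *
rep(B1)
```

```text
t 12.6333 gap 0.338 F tool [ 0.7 -1.4  1.9] M tool [ 0.51  0.04 -0.08] TCP shelf mm [ 8.7  0.2 10. ] rot err [ 0.     -0.0004  0.0009] j [-0.63  0.36  1.72  0.68  0.77 -1.3 ]
```

Emit:
{"fn": "carry_out", "kwargs": {
  "series": [
    {"claw":20,"x":0,"y":-2.5,"z":0,"wx":0,"wy":0,"wz":0},
    {"claw":20,"x":0,"y":-2.5,"z":0,"wx":0,"wy":0,"wz":0},
    {"claw":20,"x":0,"y":-2,"z":0,"wx":0,"wy":0,"wz":0},
    {"claw":20,"x":0,"y":-1.5,"z":0.3,"wx":0,"wy":0,"wz":0},
    {"claw":20,"x":0,"y":-0.5,"z":0.3,"wx":0,"wy":0,"wz":0},
    {"claw":20,"x":0,"y":0,"z":0.3,"wx":0,"wy":0,"wz":0},
    {"claw":20,"x":0,"y":0,"z":0,"wx":0,"wy":0,"wz":0}
  ]
}}

```text
time: 13.22
tcp_pos: [0.563, -0.2492, 0.1737]
eef_rot: [1.658, 2.112, 0.666]
ft_force: [-4.6, -0.7, 2.5]
finger_gap: 0.334
grip_force: 60.3
```

Run:
```python
from st import *
rep(B1)
```

```text
t 13.2167 gap 0.334 F tool [ 0.4 -2.4 -4.7] M tool [ 0.78  0.14 -0.05] TCP shelf mm [ 0.7 -0.1  9.5] rot err [0.0008 0.0003 0.0016] j [-0.64  0.35  1.73  0.7   0.76 -1.33]
```

Emit:
{"fn": "carry_out", "kwargs": {
  "series": [
    {"claw":20,"x":0,"y":-0.7,"z":0,"wx":0,"wy":0,"wz":0},
    {"claw":20,"x":0,"y":-0.6,"z":0,"wx":0,"wy":0,"wz":0},
    {"claw":20,"x":0,"y":0,"z":0,"wx":0,"wy":0,"wz":0},
    {"claw":20,"x":0,"y":0,"z":0,"wx":0,"wy":0,"wz":0}
  ]
}}

```text
time: 13.55
tcp_pos: [0.5621, -0.2495, 0.173]
eef_rot: [1.658, 2.112, 0.666]
ft_force: [-4.3, -0.6, 5.0]
finger_gap: 0.34
grip_force: 60.5
```

Run:
```python
from st import *
rep(B1)
```

```text
t 13.55 gap 0.34 F tool [ 0.4 -0.7 -6.6] M tool [0.3  0.11 0.02] TCP shelf mm [-0.5 -0.1  9.5] rot err [0.0011 0.0005 0.0016] j [-0.65  0.35  1.74  0.7   0.76 -1.33]
```

Emit:
{"fn": "carry_out", "kwargs": {
  "series": [
    {"claw":48,"x":0,"y":0,"z":0,"wx":0,"wy":0,"wz":0},
    {"claw":48,"x":0,"y":0,"z":0,"wx":0,"wy":0,"wz":0},
    {"claw":48,"x":0,"y":0,"z":0,"wx":0,"wy":0,"wz":0},
    {"claw":48,"x":0,"y":0,"z":0,"wx":0,"wy":0,"wz":0},
    {"claw":48,"x":0,"y":0,"z":-6,"wx":0,"wy":0,"wz":0},
    {"claw":48,"x":0,"y":0,"z":-12,"wx":0,"wy":0,"wz":0},
    {"claw":48,"x":0,"y":0,"z":-20,"wx":0,"wy":0,"wz":0},
    {"claw":48,"x":0,"y":0,"z":-20,"wx":0,"wy":0,"wz":0},
    {"claw":48,"x":0,"y":0,"z":-20,"wx":0,"wy":0,"wz":0},
    {"claw":48,"x":0,"y":0,"z":-20,"wx":0,"wy":0,"wz":0},
    {"claw":48,"x":0,"y":0,"z":-15,"wx":0,"wy":0,"wz":0},
    {"claw":48,"x":0,"y":0,"z":-8,"wx":0,"wy":0,"wz":0},
    {"claw":48,"x":0,"y":0,"z":0,"wx":0,"wy":0,"wz":0},
    {"claw":48,"x":0,"y":0,"z":0,"wx":0,"wy":0,"wz":0}
  ]
}}

```text
time: 14.72
tcp_pos: [0.4944, -0.2658, 0.2717]
eef_rot: [1.658, 2.112, 0.666]
ft_force: [0.0, -0.2, -0.4]
finger_gap: 0.565
grip_force: 0.0
```

```bash
cat >> st.py <<'E'
def bar_fit(P,S):
    """free bar pose in shelf frame S: x,y,z offset, yaw, tilt"""
    Q=(P-S[:3,3])@S[:3,:3]
    for tol in(.012,.006):
        x=np.zeros(5) if tol==.012 else r.x
        f0=lambda x,Q:sbox((Q-np.r_[x[:3]])@R.from_euler("zx",x[3:]).as_matrix(),*MID[0])
        k=(abs(Q[:,0])<.03)&(Q[:,2]>.004)&(Q[:,2]<.04)&(abs(Q[:,1])<.135); K=Q[k]; K=K[abs(f0(x,K))<tol]
        r=least_squares(f0,x,args=(K,),loss="soft_l1",f_scale=.001)
    return np.round(r.x,4),len(K)
E
python3 - <<'E'
from st import *
rep(B1)
x,N,e,p,P,T=wrist_fit([.5678,-.248,.2383],0); print("no mid",np.round(x,4),N,e)
print(bar_fit(P,shelf(*x)))
t=grab_frame("top"); Pt,_,_=cloud(t); x,N,e=fit_shelf(Pt,[.5678,-.248,.2383],0); print("top",np.round(x,4),bar_fit(Pt,shelf(*x)))
k=(np.hypot(Pt[:,0]-.448,Pt[:,1]+.006)<.06)&(Pt[:,2]>.056)&(Pt[:,2]<.075)
c=Pt[k]; print("carton",cv2.minAreaRect((c[:,:2]*1000).astype(np.float32)))
cv2.imwrite("pics/i.png",p["frame"][:,:,::-1])
E
```

```text
t 14.7167 gap 0.565 F tool [-0.2 -0.2  0.3] M tool [ 0.21  0.02 -0.02] TCP shelf mm [-1.000e+00  1.000e-01  1.304e+02] rot err [0.0007 0.0005 0.0013] j [-0.76  0.14  1.76  0.62  0.98 -1.28]
no mid [ 5.678e-01 -2.481e-01  2.385e-01  5.000e-04] 51615 0.0007750623021342423
(array([-0.0006, -0.0006, -0.0001, -0.0002,  0.0005]), 9465)
top [ 5.657e-01 -2.457e-01  2.375e-01 -5.000e-04] (array([-0.0008, -0.0006,  0.0002, -0.0007, -0.0003]), 1217)
carton ((446.68829345703125, -5.636234283447266), (60.26266860961914, 60.27976989746094), 44.06071090698242)
```

View pics/i.png

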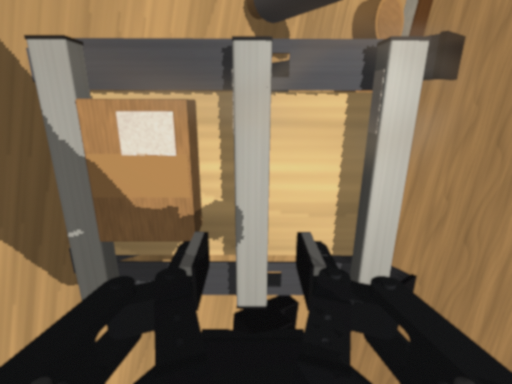

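Picture i: the bar hangs at (252,38)–(252,305), flush and level. The fitted bar pose is within 0.7 mm of home, and the box is unmoved. Next is the carton.

```bash
cat >> st.py <<'E'
def down(x,y,z,a):
    c,s=np.cos(np.radians(a)),np.sin(np.radians(a)); T=np.eye(4)
    T[:3,:3]=np.c_[[c,s,0],[s,-c,0],[0,0,-1]]; T[:3,3]=[x,y,z]; return T
E
python3 - <<'E'
from st import *
d,w=go(wTt(),down(.4489,-.0079,.22,44)); print(d,w,np.linalg.norm(d),np.linalg.norm(w))
E
```

```text
[261.  -15.4  51.3] [ 0.5535 -0.3183  1.0087] 266.43920507312737 1.193797650357882
```

Emit:
{"fn": "carry_out", "kwargs": {
  "series": [
    {"claw":82,"x":15,"y":-1.5,"z":0,"wx":0,"wy":0,"wz":0},
    {"claw":82,"x":28,"y":-1.5,"z":5,"wx":0,"wy":0,"wz":0},
    {"claw":82,"x":29,"y":-1.5,"z":6,"wx":0,"wy":0,"wz":0},
    {"claw":82,"x":29,"y":-1.5,"z":6,"wx":0,"wy":0,"wz":0},
    {"claw":82,"x":29,"y":-1.5,"z":6,"wx":0,"wy":0,"wz":0},
    {"claw":82,"x":29,"y":-1.5,"z":6,"wx":0,"wy":0,"wz":0},
    {"claw":82,"x":29,"y":-1.5,"z":6,"wx":0,"wy":0,"wz":0},
    {"claw":82,"x":29,"y":-1.5,"z":6,"wx":0,"wy":0,"wz":0},
    {"claw":82,"x":28,"y":-1.5,"z":6,"wx":0,"wy":0,"wz":0},
    {"claw":82,"x":16,"y":-1.5,"z":4,"wx":0,"wy":0,"wz":0}
  ]
}}

```text
time: 15.65
tcp_pos: [0.4482, -0.0057, 0.2199]
eef_rot: [1.658, 2.115, 0.666]
ft_force: [-0.4, 0.1, 0.8]
finger_gap: 0.961
grip_force: 0.0
```

Emit:
{"fn": "carry_out", "kwargs": {
  "series": [
    {"claw":82,"x":0,"y":0,"z":0,"wx":0.0461,"wy":-0.0265,"wz":0.0841},
    {"claw":82,"x":0,"y":0,"z":0,"wx":0.0461,"wy":-0.0265,"wz":0.0841},
    {"claw":82,"x":0,"y":0,"z":0,"wx":0.0461,"wy":-0.0265,"wz":0.0841},
    {"claw":82,"x":0,"y":0,"z":0,"wx":0.0461,"wy":-0.0265,"wz":0.0841},
    {"claw":82,"x":0,"y":0,"z":0,"wx":0.0461,"wy":-0.0265,"wz":0.0841},
    {"claw":82,"x":0,"y":0,"z":0,"wx":0.0461,"wy":-0.0265,"wz":0.0841},
    {"claw":82,"x":0,"y":0,"z":0,"wx":0.0461,"wy":-0.0265,"wz":0.0841},
    {"claw":82,"x":0,"y":0,"z":0,"wx":0.0461,"wy":-0.0265,"wz":0.0841},
    {"claw":82,"x":0,"y":0,"z":0,"wx":0.0461,"wy":-0.0265,"wz":0.0841},
    {"claw":82,"x":0,"y":0,"z":0,"wx":0.0461,"wy":-0.0265,"wz":0.0841},
    {"claw":82,"x":0,"y":0,"z":0,"wx":0.0461,"wy":-0.0265,"wz":0.0841},
    {"claw":82,"x":0,"y":0,"z":0,"wx":0.0461,"wy":-0.0265,"wz":0.0841},
    {"claw":82,"x":0,"y":0,"z":0,"wx":0,"wy":0,"wz":0},
    {"claw":82,"x":0,"y":0,"z":0,"wx":0,"wy":0,"wz":0}
  ]
}}

```text
time: 16.82
tcp_pos: [0.4492, -0.0079, 0.2201]
eef_rot: [2.902, 1.193, 0.008]
ft_force: [-0.2, -0.4, -1.0]
finger_gap: 0.958
grip_force: 0.0
```

Run:
```python
from st import *
s=robot.get_state(); T=wTt(); p=grab_frame("wrist"); P,u,v=cloud(p,T@np.array(p["T_tool_cam"]))
print(s["time"],np.round(s["joints"],2),s["finger_gap"],np.round(T,3))
k=(np.hypot(P[:,0]-.4489,P[:,1]+.0079)<.06)&(P[:,2]>.058)&(P[:,2]<.072); c=P[k]
rr=cv2.minAreaRect((c[:,:2]*1000).astype(np.float32)); print(rr,np.median(c[:,2]),k.sum())
(x,y),_,a=rr; a=(a+45)%90-45; a=a+90 if a<0 else a
print(a,go(T,down(x/1e3,y/1e3,.040,a)))
cv2.imwrite("pics/j.png",p["frame"][:,:,::-1])
```

```text
16.8167 [-0.1   0.1   1.83 -0.    1.21  0.69] 0.958467213949381 [[ 0.711  0.703  0.006  0.449]
 [ 0.703 -0.711 -0.002 -0.008]
 [ 0.003  0.006 -1.     0.22 ]
 [ 0.     0.     0.     1.   ]]
((449.47320556640625, -7.877098083496094), (59.565093994140625, 59.948848724365234), 44.39997482299805) 0.06409289500982301 3193
44.39997482299805 (array([ -0.4,  -0.8, 180.1]), array([ 0.0056, -0.0033,  0.005 ]))
```

View pics/j.png

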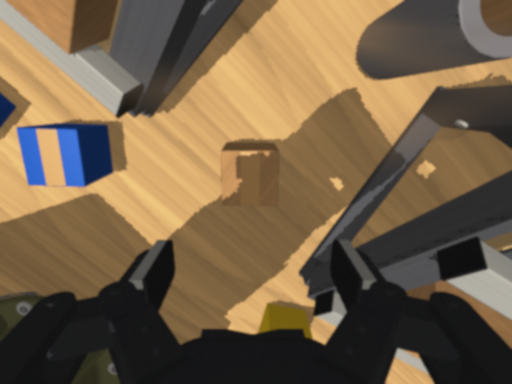

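Picture j: the brown carton is at (250,175), centred and square between the fingers; the blue at (65,155) and yellow at (287,318) are decoys. I'll descend and grip.

Emit:
{"fn": "carry_out", "kwargs": {
  "series": [
    {"claw":82,"x":-0.4,"y":-0.8,"z":10,"wx":0.0056,"wy":-0.0033,"wz":0.005},
    {"claw":82,"x":0,"y":0,"z":20,"wx":0,"wy":0,"wz":0},
    {"claw":82,"x":0,"y":0,"z":20,"wx":0,"wy":0,"wz":0},
    {"claw":82,"x":0,"y":0,"z":20,"wx":0,"wy":0,"wz":0},
    {"claw":82,"x":0,"y":0,"z":20,"wx":0,"wy":0,"wz":0},
    {"claw":82,"x":0,"y":0,"z":20,"wx":0,"wy":0,"wz":0},
    {"claw":82,"x":0,"y":0,"z":18,"wx":0,"wy":0,"wz":0},
    {"claw":82,"x":0,"y":0,"z":16,"wx":0,"wy":0,"wz":0},
    {"claw":82,"x":0,"y":0,"z":14,"wx":0,"wy":0,"wz":0},
    {"claw":82,"x":0,"y":0,"z":12,"wx":0,"wy":0,"wz":0},
    {"claw":82,"x":0,"y":0,"z":10,"wx":0,"wy":0,"wz":0},
    {"claw":82,"x":0,"y":0,"z":0,"wx":0,"wy":0,"wz":0},
    {"claw":50,"x":0,"y":0,"z":0,"wx":0,"wy":0,"wz":0},
    {"claw":50,"x":0,"y":0,"z":0,"wx":0,"wy":0,"wz":0},
    {"claw":50,"x":0,"y":0,"z":0,"wx":0,"wy":0,"wz":0},
    {"claw":50,"x":0,"y":0,"z":0,"wx":0,"wy":0,"wz":0},
    {"claw":50,"x":0,"y":0,"z":0,"wx":0,"wy":0,"wz":0},
    {"claw":50,"x":0,"y":0,"z":0,"wx":0,"wy":0,"wz":0}
  ]
}}

```text
time: 18.37
tcp_pos: [0.4488, -0.0078, 0.0417]
eef_rot: [2.91, 1.183, 0.002]
ft_force: [-1.8, 0.3, 6.9]
finger_gap: 0.695
grip_force: 65.4
```

Run:
```python
from st import *
s=robot.get_state(); T=wTt(); print(s["time"],s["finger_gap"],s["grip_force"],s["ft_force"]); print(go(T,down(.4495,-.0079,.04,44.4)))
```

```text
18.3667 0.6953842421202882 65.41021943092346 [-1.77041976  0.26111588  6.91317527]
(array([0.4, 0.6, 1.7]), array([ 0.0012, -0.0011, -0.0028]))
```

Emit:
{"fn": "carry_out", "kwargs": {
  "series": [
    {"claw":50,"x":0,"y":0,"z":-5,"wx":0,"wy":0,"wz":0},
    {"claw":50,"x":0,"y":0,"z":-12,"wx":0,"wy":0,"wz":0},
    {"claw":50,"x":0,"y":0,"z":-20,"wx":0,"wy":0,"wz":0},
    {"claw":50,"x":0,"y":0,"z":-25,"wx":0,"wy":0,"wz":0},
    {"claw":50,"x":0,"y":0,"z":-25,"wx":0,"wy":0,"wz":0},
    {"claw":50,"x":0,"y":0,"z":-25,"wx":0,"wy":0,"wz":0},
    {"claw":50,"x":0,"y":0,"z":-25,"wx":0,"wy":0,"wz":0},
    {"claw":50,"x":0,"y":0,"z":-25,"wx":0,"wy":0,"wz":0},
    {"claw":50,"x":0,"y":0,"z":-25,"wx":0,"wy":0,"wz":0},
    {"claw":50,"x":0,"y":0,"z":-25,"wx":0,"wy":0,"wz":0},
    {"claw":50,"x":0,"y":0,"z":-20,"wx":0,"wy":0,"wz":0},
    {"claw":50,"x":0,"y":0,"z":-12,"wx":0,"wy":0,"wz":0},
    {"claw":50,"x":0,"y":0,"z":0,"wx":0,"wy":0,"wz":0},
    {"claw":50,"x":0,"y":0,"z":0,"wx":0,"wy":0,"wz":0}
  ]
}}

```text
time: 19.53
tcp_pos: [0.4481, -0.0078, 0.2849]
eef_rot: [2.91, 1.183, 0.001]
ft_force: [0.3, -0.5, -2.6]
finger_gap: 0.692
grip_force: 64.9
```

```bash
cat >> st.py <<'E'
def tgt2(S,x,y,z):
    T=np.eye(4); T[:3,:3]=S[:3,:3]@np.diag([1,-1,-1.]); T[:3,3]=S[:3,:3]@[x,y,z]+S[:3,3]; return T
def rep2(S,*g):
    s=robot.get_state(); T=wTt(); L=np.linalg.inv(S)@T
    print("t",s["time"],"gap",round(s["finger_gap"],3),"F tool",np.round(T[:3,:3].T@s["ft_force"],1),"M",np.round(T[:3,:3].T@s["wrist_torque"],2),"TCP shelf mm",np.round(L[:3,3]*1e3,1),"go",go(T,tgt2(S,*g)),"j",np.round(s["joints"],2))
E
python3 - <<'E'
from st import *
rep2(B1,.047,0,.118); print(tgt2(B1,.047,0,.118)[:3,3])
E
```

```text
t 19.5333 gap 0.692 F tool [-0.1  0.6  2.6] M [ 0.05 -0.01 -0.  ] TCP shelf mm [ 19.7 261.7 132. ] go (array([-106.9,  240.8,   -4.1]), array([-0.1626,  0.5955,  0.517 ])) j [-0.1   0.04  1.73  0.    1.37  0.7 ]
[ 0.53944279 -0.25488841  0.28911803]
```

Emit:
{"fn": "carry_out", "kwargs": {
  "series": [
    {"claw":50,"x":-6,"y":13,"z":-0.4,"wx":0,"wy":0,"wz":0},
    {"claw":50,"x":-11,"y":25,"z":-0.4,"wx":0,"wy":0,"wz":0},
    {"claw":50,"x":-12,"y":27,"z":-0.4,"wx":0,"wy":0,"wz":0},
    {"claw":50,"x":-12,"y":27,"z":-0.4,"wx":0,"wy":0,"wz":0},
    {"claw":50,"x":-12,"y":27,"z":-0.4,"wx":0,"wy":0,"wz":0},
    {"claw":50,"x":-12,"y":27,"z":-0.4,"wx":0,"wy":0,"wz":0},
    {"claw":50,"x":-12,"y":27,"z":-0.4,"wx":0,"wy":0,"wz":0},
    {"claw":50,"x":-12,"y":27,"z":-0.4,"wx":0,"wy":0,"wz":0},
    {"claw":50,"x":-11,"y":25,"z":-0.4,"wx":0,"wy":0,"wz":0},
    {"claw":50,"x":-7,"y":15.8,"z":-0.4,"wx":0,"wy":0,"wz":0}
  ]
}}

```text
time: 20.37
tcp_pos: [0.5395, -0.2571, 0.2868]
eef_rot: [-2.909, -1.18, 0.003]
ft_force: [0.2, 0.2, -2.4]
finger_gap: 0.695
grip_force: 65.2
```

Emit:
{"fn": "carry_out", "kwargs": {
  "series": [
    {"claw":50,"x":0,"y":0,"z":0,"wx":-0.0203,"wy":0.0744,"wz":0.0646},
    {"claw":50,"x":0,"y":0,"z":0,"wx":-0.0203,"wy":0.0744,"wz":0.0646},
    {"claw":50,"x":0,"y":0,"z":0,"wx":-0.0203,"wy":0.0744,"wz":0.0646},
    {"claw":50,"x":0,"y":0,"z":0,"wx":-0.0203,"wy":0.0744,"wz":0.0646},
    {"claw":50,"x":0,"y":0,"z":0,"wx":-0.0203,"wy":0.0744,"wz":0.0646},
    {"claw":50,"x":0,"y":0,"z":0,"wx":-0.0203,"wy":0.0744,"wz":0.0646},
    {"claw":50,"x":0,"y":0,"z":0,"wx":-0.0203,"wy":0.0744,"wz":0.0646},
    {"claw":50,"x":0,"y":0,"z":0,"wx":-0.0203,"wy":0.0744,"wz":0.0646},
    {"claw":50,"x":0,"y":0,"z":0,"wx":0,"wy":0,"wz":0},
    {"claw":50,"x":0,"y":0,"z":0,"wx":0,"wy":0,"wz":0}
  ]
}}

```text
time: 21.2
tcp_pos: [0.5389, -0.2549, 0.2877]
eef_rot: [-2.91, -0.35, -0.91]
ft_force: [-0.0, 0.5, -2.0]
finger_gap: 0.694
grip_force: 65.3
```

Run:
```python
from st import *
rep2(B1,.047,0,.028)
T=wTt(); p=grab_frame("wrist"); P,u,v=cloud(p,np.array(p["T_tool_cam"]))
k=(abs(P[:,0])<.05)&(abs(P[:,1])<.029)&(P[:,2]>-.04)&(P[:,2]<-.012); Q=P[k]*1e3; print(k.sum(),np.round(np.percentile(Q,[0,1,5,50,95,99,100],axis=0).T,1).tolist())
A=np.c_[Q[:,:2],np.ones(len(Q))]; print(np.linalg.lstsq(A,Q[:,2],rcond=None)[0])
```

```text
t 21.2 gap 0.694 F tool [-1.1 -0.5  1.7] M [-0.02 -0.46 -0.  ] TCP shelf mm [4.570e+01 1.000e-01 1.172e+02] go (array([ 1.6,  0.2, 89.2]), array([-0.0017,  0.0044,  0.0004])) j [-0.68  0.19  1.66  0.58  0.98  0.4 ]
15939 [[-28.8, -24.8, -21.3, 8.0, 30.9, 31.3, 31.9], [-29.0, -28.0, -26.0, 0.2, 26.2, 28.5, 29.0], [-40.0, -26.0, -23.1, -22.1, -19.0, -13.6, -12.0]]
[ 3.23784386e-02  1.06472877e-02 -2.20521474e+01]
```

Emit:
{"fn": "carry_out", "kwargs": {
  "series": [
    {"claw":50,"x":0.4,"y":0,"z":8,"wx":-0.0017,"wy":0.0044,"wz":0},
    {"claw":50,"x":0,"y":0,"z":15,"wx":0,"wy":0,"wz":0},
    {"claw":50,"x":0,"y":0,"z":15,"wx":0,"wy":0,"wz":0},
    {"claw":50,"x":0,"y":0,"z":15,"wx":0,"wy":0,"wz":0},
    {"claw":50,"x":0,"y":0,"z":10,"wx":0,"wy":0,"wz":0},
    {"claw":50,"x":0,"y":0,"z":8,"wx":0,"wy":0,"wz":0},
    {"claw":50,"x":0,"y":0,"z":6,"wx":0,"wy":0,"wz":0},
    {"claw":50,"x":0,"y":0,"z":5,"wx":0,"wy":0,"wz":0},
    {"claw":50,"x":0,"y":0,"z":3,"wx":0,"wy":0,"wz":0},
    {"claw":50,"x":0,"y":0,"z":0,"wx":0,"wy":0,"wz":0},
    {"claw":50,"x":0,"y":0,"z":0,"wx":0,"wy":0,"wz":0}
  ]
}}

```text
time: 22.17
tcp_pos: [0.5875, -0.2435, 0.2201]
eef_rot: [-2.908, -0.348, -0.923]
ft_force: [-0.4, 0.3, -2.0]
finger_gap: 0.695
grip_force: 65.3
```

Run:
```python
from st import *
rep2(B1,.0455,0,.0277)
```

```text
t 22.1667 gap 0.695 F tool [-1.4 -0.4  1.5] M [ 0.02 -0.51  0.01] TCP shelf mm [47.9 -0.3 33.1] go (array([-2.4, -0.3,  5.4]), array([ 0.0017, -0.0038,  0.0002])) j [-0.61  0.33  1.65  0.62  0.83  0.37]
```

Emit:
{"fn": "carry_out", "kwargs": {
  "series": [
    {"claw":50,"x":-0.5,"y":0,"z":1.5,"wx":0,"wy":-0.002,"wz":0},
    {"claw":50,"x":-0.5,"y":0,"z":1.5,"wx":0,"wy":-0.002,"wz":0},
    {"claw":50,"x":-0.4,"y":0,"z":1.5,"wx":0,"wy":0,"wz":0},
    {"claw":50,"x":0,"y":0,"z":0.8,"wx":0,"wy":0,"wz":0},
    {"claw":50,"x":0,"y":0,"z":0,"wx":0,"wy":0,"wz":0}
  ]
}}

```text
time: 22.58
tcp_pos: [0.5893, -0.2432, 0.2151]
eef_rot: [-2.911, -0.348, -0.918]
ft_force: [-6.0, 0.6, 2.8]
finger_gap: 0.687
grip_force: 66.0
```

Run:
```python
from st import *
rep2(B1,.0455,0,.0277)
```

```text
t 22.5833 gap 0.687 F tool [-3.  -2.  -5.6] M [ 0.16 -0.65 -0.01] TCP shelf mm [46.4 -0.4 28. ] go (array([-0.9, -0.4,  0.3]), array([0.0018, 0.0001, 0.0002])) j [-0.61  0.34  1.64  0.62  0.82  0.37]
```

Emit:
{"fn": "carry_out", "kwargs": {
  "series": [
    {"claw":50,"x":-0.8,"y":0,"z":0,"wx":0,"wy":0,"wz":0},
    {"claw":50,"x":-0.7,"y":0,"z":0,"wx":0,"wy":0,"wz":0},
    {"claw":50,"x":0,"y":0,"z":0,"wx":0,"wy":0,"wz":0},
    {"claw":82,"x":0,"y":0,"z":0,"wx":0,"wy":0,"wz":0},
    {"claw":82,"x":0,"y":0,"z":0,"wx":0,"wy":0,"wz":0},
    {"claw":82,"x":0,"y":0,"z":0,"wx":0,"wy":0,"wz":0},
    {"claw":82,"x":0,"y":0,"z":0,"wx":0,"wy":0,"wz":0},
    {"claw":82,"x":0,"y":0,"z":0,"wx":0,"wy":0,"wz":0},
    {"claw":82,"x":0,"y":0,"z":0,"wx":0,"wy":0,"wz":0}
  ]
}}

```text
time: 23.33
tcp_pos: [0.5882, -0.2432, 0.2136]
eef_rot: [-2.91, -0.348, -0.917]
ft_force: [-0.1, -0.2, -0.3]
finger_gap: 0.963
grip_force: 0.0
```

Run:
```python
from st import *
rep2(B1,.0455,0,.0277)
```

```text
t 23.3333 gap 0.963 F tool [-0.3  0.2  0.2] M [ 0.01 -0.32 -0.03] TCP shelf mm [44.7 -0.2 27.4] go (array([ 0.8, -0.2, -0.3]), array([ 0.0012,  0.0005, -0.0001])) j [-0.61  0.34  1.65  0.62  0.82  0.37]
```

Released with no contact force. I'll retreat along the tool axis and look.

Emit:
{"fn": "carry_out", "kwargs": {
  "series": [
    {"claw":82,"x":0,"y":0,"z":-5,"wx":0,"wy":0,"wz":0},
    {"claw":82,"x":0,"y":0,"z":-10,"wx":0,"wy":0,"wz":0},
    {"claw":82,"x":0,"y":0,"z":-18,"wx":0,"wy":0,"wz":0},
    {"claw":82,"x":0,"y":0,"z":-20,"wx":0,"wy":0,"wz":0},
    {"claw":82,"x":0,"y":0,"z":-20,"wx":0,"wy":0,"wz":0},
    {"claw":82,"x":0,"y":0,"z":-20,"wx":0,"wy":0,"wz":0},
    {"claw":82,"x":0,"y":0,"z":-20,"wx":0,"wy":0,"wz":0},
    {"claw":82,"x":0,"y":0,"z":-20,"wx":0,"wy":0,"wz":0},
    {"claw":82,"x":0,"y":0,"z":-12,"wx":0,"wy":0,"wz":0},
    {"claw":82,"x":0,"y":0,"z":0,"wx":0,"wy":0,"wz":0},
    {"claw":82,"x":0,"y":0,"z":0,"wx":0,"wy":0,"wz":0}
  ]
}}

```text
time: 24.25
tcp_pos: [0.5072, -0.2629, 0.3328]
eef_rot: [-2.911, -0.347, -0.918]
ft_force: [0.3, -0.1, -0.2]
finger_gap: 0.962
grip_force: 0.0
```

Run:
```python
from st import *
for n in("wrist","top"):
    T=wTt(); p=grab_frame(n); 
    P,u,v=cloud(p,T@np.array(p["T_tool_cam"]) if n=="wrist" else None)
    x,N,e=fit_shelf(P,[.5678,-.248,.2383],1); S=shelf(*x); print(n,np.round(x,4),"bar",bar_fit(P,S))
    Q=(P-S[:3,3])@S[:3,:3]; k=(Q[:,2]>.035)&(Q[:,2]<.065)&(abs(Q[:,0]-.045)<.05)&(abs(Q[:,1])<.06); c=Q[k]
    print("carton top",cv2.minAreaRect((c[:,:2]*1000).astype(np.float32)),np.median(c[:,2]),np.linalg.lstsq(np.c_[c[:,:2],np.ones(len(c))],c[:,2],rcond=None)[0],k.sum())
    if n=="top": print([(q,np.round(d["centre"],3)) for q in("film_mid","box_a_mid","box_b_mid") for d in mark_of(p,q)[:1]])
    if n=="wrist": cv2.imwrite("pics/k.png",p["frame"][:,:,::-1])
print(robot.get_state()["time"])
```

```text
wrist [ 5.672e-01 -2.483e-01  2.390e-01  1.000e-04] bar (array([-0.0007, -0.0003, -0.    , -0.002 ,  0.0003]), 6160)
carton top ((44.9243278503418, -1.7458820343017578), (59.60205078125, 59.94917297363281), 0.0006366947200149298) 0.050022325493633946 [-0.03483284 -0.00089746  0.05130526] 4076
top [ 0.5654 -0.2461  0.2358 -0.0007] bar (array([-0.0004, -0.0002,  0.    , -0.0001,  0.0009]), 1106)
carton top ((45.42786407470703, -1.0837116241455078), (61.46420669555664, 61.7724609375), 88.7889404296875) 0.049519757006494525 [-0.03755095 -0.02846595  0.05070212] 653
[('film_mid', array([ 0.642, -0.017,  0.119])), ('box_a_mid', array([0.476, 0.251, 0.116])), ('box_b_mid', array([ 0.482, -0.253,  0.116]))]
24.5
```

View pics/k.png

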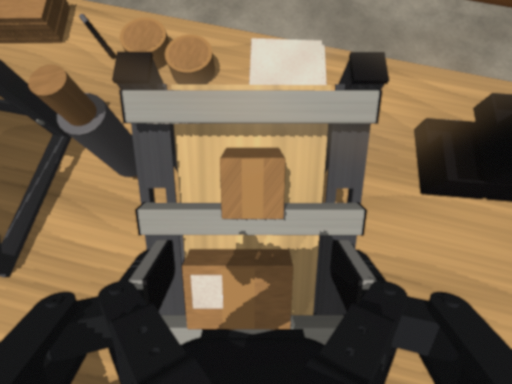

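Picture k: the carton sits square at (252,185) against the upper side of the hung bar at (250,220). The boxes and film are unmoved and the gripper is clear. All measured values are within tolerance.

```bash
python3 -c "
from bench import ticket
print(ticket.job_done())"
```

```text
the job is handed in; nothing more can be done
None
```

The job is handed in at about 24.5 s of the 67 s allowed: the bar hangs within 1 mm of home on shelf_b, the carton sits square and flat against its upper side, and the boxes and film stand where they were; the judge returned no verdict, so these are my own camera measurements.

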